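Nip the portion gauge in the fudge stop

ROBOT

A 6-joint arm with a two-finger parallel gripper is mounted at the origin on the work surface. World frame = base frame: x ahead of the robot, y to its left, z up, the work surface at z = 0. Lengths are in m, angles in rad, forces in N, time in s.
With the tool pointing down it reaches from about 0.35 to 0.85 m from the base axis. Payload 8.1 kg.
Tool frame: the origin (TCP) lies midway between the tips of the shut fingers; the grasp point (between the pads) lies robot.grip_depth behind it (robot.grip_depth is the distance from the TCP to the grasp point, in m); z points along the fingers, y is the line along which they close (so a half turn about z gives the same grasp; the last joint's range is limited). The gripper opens to 93 mm and grips with 3 to 60 N. Pads are 15 mm wide; open, the fingers measure 128 mm over their backs; the gripper's body (75 mm by 188 mm) begins 65 mm behind the grasp point.
Start: joints at [-1.254, 0.13, 1.488, -0, 1.523, -0.085], TCP at [0.235, -0.552, 0.219] pointing down, gripper open.
Joint ranges: [-2.96, 2.96], [-0.89, 2.26], [0.02, 2.5], [-1.34, 4.48], [0, 2.73], [-2.66, 2.66]. Speed limits (rad/s): [2.39, 2.39, 2.79, 3.14, 3.14, 3.14].

INTERFACE

Orientations are given as a rotation vector (axis times angle).
In Python, from plant import robot gives the robot as it stands.
- The arm moves only by the tool carry_out, never from a script. Its argument "rows" is a list of rows, each a list of 6 numbers: the shift along the tool's x, y, z in m, then the turn, a rotation vector about the tool's x, y, z in degrees. A call has 1 to 12 rows; each row is the pose to reach, as a shift and turn from the pose commanded when the call began, along the tool's axes at that moment; what a row does not reach only later rows make up. A row lasts 1/8 s, in which the tool goes at most 62.5 mm and 10.7 degrees, less where a joint would pass 70% of its speed; a pose out of reach is approached as far as the arm can. A call with a gripper value outside its range is refused whole. "jaw" is the closure in counts, from 0 (fully open) to 255 (shut), set as the call begins (left out, the last holds). The fingers move at their own pace and stop on an object; "force" is the grip in N (left out, the last holds). Time passes only in rows, so rows that repeat a pose let the fingers close. It gives the time, the measured TCP pose, the force, the opening and the grip force at its end, in the units of the state.
- robot.read_state(): the state, without advancing time (a new reading comes with each control period).
- robot.read_camera(name): name is "scene" or "top" or "wrist"; returns the picture (400x640x3 uint8, red, green, blue); there is no depth.
- robot.camera_model(name): a dict with "fx", "fy", "cx", "cy" (pixels), "R" (3x3) and "t" (3): a world point X has camera coordinates R X + t; the wrist camera has in their place "mount" (4x4, takes a point from camera to tool coordinates, whose origin is the TCP and whose axes are the flange's). Camera axes: x right, y down, z forward; pixel columns grow to the right and rows downward; lengths in m; the calibration is good to about 2 mm. A picture is of the moment at which its call begins: read the wrist's pose just before it. camera_model takes no time and is no camera call.
- robot.close_job(): hands the job in; it is judged then, once.
Trained networks look in the newest picture that a camera, given by its name, has taken for a name from the list of things; names that differ only in an ending like _2 or _b are one class to them, and where a whole thing is asked for, a point or a joint stands for the part that bears it (a point fixed in the world has none). Each returns a list of dicts, best first, with "conf" (0 to 1); they miss things now and then, are a little off and sometimes report something else, mostly with a low value. They report only what shows in the picture. A call takes as long as a camera call. They do not tell look-alikes from the thing itself.
- robot.outline_of(camera, target): "pixels" (400x640 bool, what is visible of it) and "pixel" ([column, row] in pixels, amid what is visible of it).
The state is a dict: "t": time; "q": joint angles; "dq": joint speeds; "joint_torque": joint torques, N m; "tool_pos": TCP position; "orientation": TCP orientation; "force": force on the tool from outside, world axes, zero at the start; "wrist_torque": the same for the moment, N m; "opening": finger opening in m; "gripper_force": force on a finger pad.
Only numpy, scipy, OpenCV 4.12 (cv2) and the standard library are available. Lean on these libraries where they do the work, as an engineer would, in place of code of your own. Each camera call takes 0.05 s, during which the arm holds its last target. There are 200 camera calls.

TASK

Set the fudge portion stop to the orange-handled gauge: stand the gauge flat on the bed in the middle of the channel, its 36 mm width between jaw and fence, and let go of it. Then turn the handwheel by its crank knob clockwise, feeling for the load, until the jaw holds the gauge against the fence with a light nip of about 10 N (at least 4, never more than 22), and check that the red pointer on the far rim stands over the brass mark. Leave it nipped, let go of everything, and do not disturb the other things.

Things in the scene. Friction and masses are not known exactly. Their poses are not given: they have to be found in the camera images.
- stop: portion stop: white gearbox with a steel handwheel on a steel bed plate, fixed to the slab. Origin on the slab under the plate; z up, x across the plate (away from the robot, give or take 0.35 rad), y along it. Bed: 120 mm in x, y from -165 to +135 mm, top at z = 12 mm. Wheel axis vertical at x = 0, y = -85 mm; gearbox y -130 to -44 mm, 72 mm high.
- channel (a point): middle of the open channel, on the bed's top, at x = 0, y = +76 mm of the stop, axes as the stop's. The jaw closes along +y on the dark steel fence, 75 mm long (x), 22 mm high above the bed. Its face is nominally at y = +105 mm of the stop, but it is adjustable and may stand up to 2.4 mm either way.
- wheel (a joint): handwheel angle in rad, 0 = jaw fully open, range 0 to 1.9; grows clockwise seen from above and drives the jaw to the fence, 20 mm per rad. Steady friction 0.46 N m (about 8.4 N at the crank knob); stays where left. Each newton of nip adds 0.02 N m (0.36 N at the knob). A proper nip comes between 1.29 and 1.57 rad, depending on the fence.
- jaw (a point): centre of the face of the sliding jaw (black rubber pad on an aluminium block, 60 mm long in x, 22 mm high above the bed). At wheel angle 0 the face stands at y = +41 mm of the stop's frame, 64 mm from the fence. The pad is sprung, 20 N per mm, and bottoms at 4 mm.
- crank (a point): centre of the black upright crank knob on the wheel's rim, a cylinder 18 mm in diameter and 46 mm high that spins freely on its own axis; 55 mm from the wheel axis, 128 mm above the slab, opposite the pointer. The wheel's rim below it is a 12 mm thick ring, top at 101 mm.
- pointer (a point): the red pointer on the wheel's rim, opposite the crank knob: a 6 mm wide tab reaching 95 mm out from the axis; this point lies 90 mm from the axis, 96 mm above the slab. It ends on the far side of the wheel.
- mark (a point): middle of the top edge of the fixed brass mark plate behind the wheel, on the far side (+x of the stop), 28 mm wide (y), 4 mm thick, its top 89 mm above the slab and 90 mm from the wheel axis. The pointer passes 4 mm above it and stands over its middle at wheel angle 1.43 rad.
- gauge_grip (a point): the orange-handled gauge, loose, about 0.25 kg: aluminium block 56 mm (its x) by 36 mm (its y) by 25 mm high, with an orange upright grip in the middle of its top, 40 mm (x) by 14 mm (y), reaching 72 mm above the underside. This point is in the grip, 50 mm above the underside. The 36 mm width is what goes between jaw and fence.
- other_gauge_grip (a point): a like gauge with a blue grip and 46 mm width, not wanted; point 50 mm above its underside. Leave it alone.
- ramekin: small white bowl, 72 mm wide, 42 mm high, origin under its centre. Leave alone.
- jar: amber jar, 68 mm wide, 100 mm high, origin under its centre. Leave alone.
- tin: green tin, 74 mm wide, 80 mm high, origin under its centre. Leave alone.
- spoon: wooden spoon, 240 mm long, lying along its x. Leave alone.
- spatula: spatula with a dark wooden handle, 270 mm long, lying along its x. Leave alone.
Mind the look-alikes: they are no part of the job. Leave any purple look-alike of the part that bears gauge_grip alone.

How it is judged:
On the way:
1. the orange gauge stands flat in the channel, let go, not yet nipped (z of gauge_grip in the frame of stop between 0.059 and 0.065 m and angle between gauge_grip's own z axis and vertical below 0.08 rad and x of gauge_grip in the frame of stop between -0.03 and 0.03 m and y of gauge_grip in the frame of stop between 0.04 and 0.1 m and contact force between gauge and the fingers below 0.1 N and contact force between gauge and jaw below 2 N), for 0.2 s.
At the end, for the whole second after the job is handed in: Orange gauge flat on the bed (3 mm), upright and square (0.08 rad), within 30 mm of the jaw's middle, nipped by the jaw (over 4 N) against the fence (over 3 N); pointer over the brass plate, within 14.5 mm of its middle; wheel at rest (z of gauge_grip in the frame of stop between 0.059 and 0.065 m and angle between gauge_grip's own z axis and vertical below 0.08 rad and x of gauge_grip in the frame of stop between -0.03 and 0.03 m and y of gauge_grip in the frame of stop between 0.04 and 0.1 m and contact force between gauge and jaw above 4 N and contact force between gauge and fence above 3 N and angle between the y axis of gauge_grip and the y axis of stop, either way round below 0.08 rad and horizontal distance between pointer and mark below 0.0145 m and velocity of joint wheel between -0.03 and 0.03 rad/s); the robot touches nothing.
It fails at once if the jaw presses the gauge with more than 22 N (contact force between gauge and jaw above 22 N).
It fails at once if the orange gauge is tipped over (angle between gauge_grip's own z axis and vertical above 0.5 rad).
It fails at once if a bystander is moved by more than 20 mm (distance of any of other_gauge_grip, ramekin, jar, tin, spoon, spatula from where it was at the start of the episode above 0.02 m).
It also fails if it takes over 72 s, if anything falls off the work surface, if the arm or the gripper's body presses on something with over 40 N, if the wrist force passes 120 N, or if a joint passes its speed limit or range.

## Working session

There is one attempt and no reset: what is moved stays moved. The work goes in short steps, Python scripts to look and compute and a tool call to move; the robot and the scene stay as the last step left them, time stands still between calls to the robot, and variables do not carry over. Pictures are saved under pics/ and viewed, at most 10 in all, crops included, and the job is handed in when it is done.

Besides the shell and the picture viewer there is one more tool, called after ">>>" as a command line: name --pt "numbers of a row" for each row, then --argument value for the rest. carry_out: Moves the arm, as the interface text tells. Its arguments: {"type":"object","properties":{"rows":{"type":"array"},"jaw":{"type":"number"},"force":{"type":"number"}},"required":["rows"]}

```bash
ls; mkdir -p pics; python3 - <<'E'
from plant import robot
import cv2,numpy as np
s=robot.read_state();print({k:np.round(v,3).tolist() for k,v in s.items()},robot.grip_depth)
ims=[]
for c in("scene","top"):
    im=robot.read_camera(c);ims.append(im);cv2.imwrite(f"pics/{c}0.png",im[:,:,::-1])
    print(c,robot.camera_model(c))
    for n in("gauge_grip","other_gauge_grip","stop","crank","pointer","mark","jaw"):
        try: print(n,[(np.round(d["pixel"]).tolist(),round(d["conf"],2),int(d["pixels"].sum())) for d in robot.outline_of(c,n)])
        except Exception as e: print(n,e)
print(robot.camera_model("wrist"))
E
```

```text
pics
{'t': 0.0, 'q': [-1.254, 0.131, 1.489, 0.0, 1.523, -0.085], 'dq': [-0.001, -0.001, 0.001, -0.0, -0.0, -0.002], 'joint_torque': [0.002, -55.985, -49.175, 0.077, 0.035, -0.0], 'tool_pos': [0.235, -0.552, 0.218], 'orientation': [-3.077, -0.627, 0.0], 'force': [1.498, 0.167, -0.358], 'wrist_torque': [0.017, -0.004, 0.029], 'gripper_force': 0.0, 'opening': 0.093} 0.0188
scene {'fx': 435.48318054974743, 'fy': 435.48318054974743, 'cx': 312.8958240455867, 'cy': 201.5711591393455, 'R': array([[ 0.62298801,  0.7818789 , -0.02348018],
       [ 0.46115446, -0.39135499, -0.79635284],
       [-0.63184057,  0.48529028, -0.60437641]]), 't': array([-0.30729241, -0.20668339,  1.66737225])}
gauge_grip [([354.0, 167.0], 0.84, 272), ([379.0, 165.0], 0.76, 236)]
other_gauge_grip [([400.0, 186.0], 0.64, 376)]
stop []
crank [([276.0, 213.0], 0.77, 905)]
pointer [([272.0, 214.0], 0.61, 640), ([354.0, 148.0], 0.5, 310)]
mark [([285.0, 227.0], 0.91, 3633)]
jaw []
top {'fx': 438.28784483727225, 'fy': 438.28784483727225, 'cx': 320.9883634552533, 'cy': 196.18838279005917, 'R': array([[-0.00984137, -0.9997012
[... 246 characters left out ...]
uge_grip [([233.0, 189.0], 0.6, 252)]
stop [([342.0, 209.0], 0.9, 3102)]
crank [([364.0, 201.0], 0.71, 559)]
pointer [([367.0, 203.0], 0.92, 518), ([372.0, 136.0], 0.46, 581)]
mark [([342.0, 208.0], 0.97, 3133), ([448.0, 240.0], 0.2, 440)]
jaw []
{'fx': 289.4035538188895, 'fy': 289.4035538188895, 'cx': 315.37417414669335, 'cy': 200.42388421979808, 'mount': array([[ 7.50047215e-05, -9.59318928e-01, -2.82324614e-01,
         7.75864300e-02],
       [ 9.99999719e-01,  2.82684306e-04, -6.94872836e-04,
        -4.67922240e-04],
       [ 7.46413402e-04, -2.82324483e-01,  9.59318680e-01,
        -1.65477394e-01],
       [ 0.00000000e+00,  0.00000000e+00,  0.00000000e+00,
         1.00000000e+00]])}
```

```bash
python3 - <<'E'
import cv2,numpy as np
a=cv2.imread("pics/scene0.png")[110:300,210:450];b=cv2.imread("pics/top0.png")[120:280,190:460]
cv2.imwrite("pics/a.png",np.hstack([cv2.resize(a,(400,317),interpolation=2)]))
a=cv2.resize(a,(720,570),interpolation=2);cv2.imwrite("pics/a.png",a)
cv2.imwrite("pics/b.png",cv2.resize(b,(800,474),interpolation=2))
E
```

```text
(no output)
```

View pics/a.png

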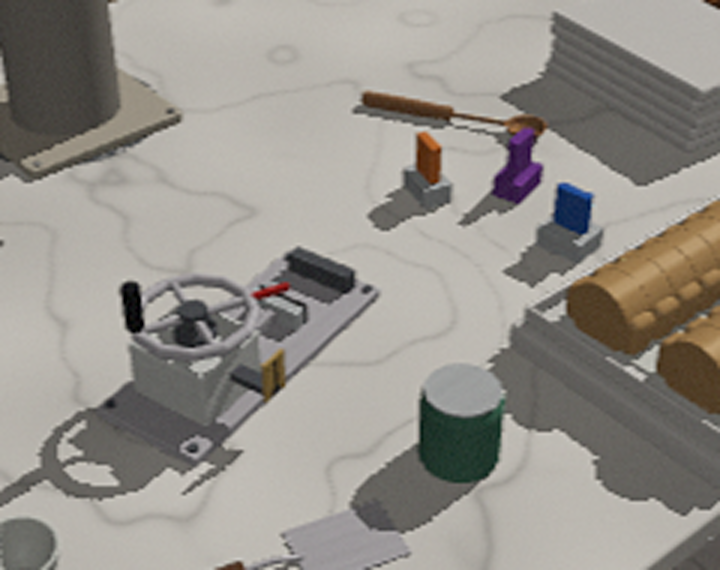

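View pics/b.png

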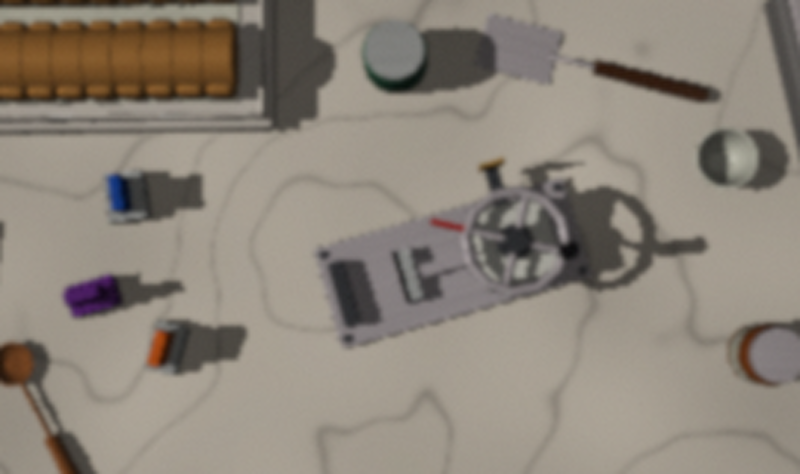

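The orange gauge is at scene (352,163) and top (244,237). Look-alikes are purple at scene (383,165) / top (222,219) and blue 46 mm at scene (400,186) / top (232,186). I choose orange. The fence is at the left end of the stop, and the wheel is at top ≈(365,201) with its knob on the right at ≈(383,204).

```bash
cat > h.py <<'E'
import numpy as np,cv2
from scipy.spatial.transform import Rotation as Ro
from plant import robot
def cam(name,st=None):
    m=robot.camera_model(name)
    if "R" in m: return m,m["R"],m["t"]
    T=np.eye(4);T[:3,:3]=Ro.from_rotvec(st["orientation"]).as_matrix();T[:3,3]=st["tool_pos"]
    T=np.linalg.inv(T@m["mount"]);return m,T[:3,:3],T[:3,3]
def ray(c,px):
    m,R,t=c;d=R.T@np.array([(px[0]-m["cx"])/m["fx"],(px[1]-m["cy"])/m["fy"],1]);return -R.T@t,d/np.linalg.norm(d)
def atz(c,px,z): o,d=ray(c,px);return o+d*(z-o[2])/d[2]
def tri(rs):
    A=sum(np.eye(3)-np.outer(d,d) for o,d in rs);b=sum((np.eye(3)-np.outer(d,d))@o for o,d in rs);return np.linalg.solve(A,b)
def proj(c,X):
    m,R,t=c;p=np.asarray(X)@R.T+t;return np.c_[p[:,0]/p[:,2]*m["fx"]+m["cx"],p[:,1]/p[:,2]*m["fy"]+m["cy"]]
def blob(im,lo,hi):
    hsv=cv2.cvtColor(im,cv2.COLOR_RGB2HSV);k=cv2.inRange(hsv,lo,hi)
    n,l,s,c=cv2.connectedComponentsWithStats(k);return sorted([(int(s[i,4]),c[i].round(1).tolist(),s[i,:4].tolist()) for i in range(1,n)],reverse=True)[:4],k
E
python3 - <<'E'
from h import *
S,T=cam("scene"),cam("top")
for n in("scene","top"):
    im=cv2.imread(f"pics/{n}0.png")[:,:,::-1].copy()
    print(n,"orange",blob(im,(5,170,90),(14,255,255))[0][:3],"red",blob(im,(0,190,80),(3,255,255))[0][:2])
f=lambda u,v:(190+u/2.963,120+v/2.963); g=lambda u,v:(210+u/3,110+v/3)
for u in[(322,250),(348,343),(585,272),(555,188)]: print("bed corner",atz(T,f(*u),.012).round(3))
print("hub z.1",atz(T,f(518,239),.1).round(3))
for n,a,b in[("orange top",(160,347),(427,150)),("hub",(518,239),(193,313)),("knob top",(571,250),(131,286)),("mark",(491,162),(273,355)),("ptr tip",(433,223),(287,288))]:
    print(n,tri([ray(T,f(*a)),ray(S,g(*b))]).round(3))
E
```

```text
scene orange [(55, [353.4, 161.8], [349, 154, 8, 17]), (54, [169.2, 243.7], [163, 238, 11, 10]), (1, [349.0, 160.0], [349, 160, 1, 1])] red [(21, [300.2, 206.6], [295, 205, 11, 4]), (1, [0.0, 80.0], [0, 80, 1, 1])]
top orange [(1489, [33.5, 230.0], [0, 179, 53, 111]), (853, [615.3, 228.1], [596, 191, 44, 79]), (240, [630.3, 329.8], [619, 320, 21, 24])] red [(127, [638.1, 70.6], [636, 50, 4, 55])]
bed corner [0.536 0.044 0.012]
bed corner [0.429 0.015 0.012]
bed corner [ 0.508 -0.258  0.012]
bed corner [ 0.605 -0.225  0.012]
hub z.1 [ 0.541 -0.175  0.1  ]
orange top [0.428 0.223 0.055]
hub [ 0.542 -0.173  0.096]
knob top [ 0.527 -0.224  0.143]
mark [ 0.627 -0.146  0.087]
ptr tip [ 0.561 -0.081  0.089]
```

```bash
cat >> h.py <<'E'
def rows(pos,yaw,st=None):
    """shift (tool axes) and turn (deg) to a downward pose with tool x at world angle yaw"""
    st=st or robot.read_state();R=Ro.from_rotvec(st["orientation"])
    x=np.array([np.cos(yaw),np.sin(yaw),0]);z=np.array([0,0,-1.]);G=Ro.from_matrix(np.c_[x,np.cross(z,x),z])
    t=(R.inv()*G).as_rotvec(degrees=True)
    return (R.inv().apply(np.array(pos)-st["tool_pos"])).round(4),t.round(2)
E
python3 -c "
from h import *
print(rows([.48,-.12,.26],.28))"
```

```text
(array([ 0.3948, -0.3019, -0.0413]), array([ 0.  , -0.  ,  6.98]))
```

>>> carry_out --pt "0.395 -0.302 -0.041 0 0 7" --pt "0.395 -0.302 -0.041 0 0 7" --pt "0.395 -0.302 -0.041 0 0 7" --pt "0.395 -0.302 -0.041 0 0 7" --pt "0.395 -0.302 -0.041 0 0 7" --pt "0.395 -0.302 -0.041 0 0 7" --pt "0.395 -0.302 -0.041 0 0 7" --pt "0.395 -0.302 -0.041 0 0 7" --pt "0.395 -0.302 -0.041 0 0 7" --pt "0.395 -0.302 -0.041 0 0 7" --pt "0.395 -0.302 -0.041 0 0 7" --jaw 0

```text
t: 2.17
tool_pos: [0.4795, -0.1211, 0.2594]
orientation: [3.111, 0.435, -0.001]
force: [0.4, 1.0, -0.0]
opening: 0.0932
gripper_force: 0.0
```

```bash
python3 - <<'E'
from h import *
import json
st=robot.read_state();im=robot.read_camera("wrist");cv2.imwrite("pics/w1.png",im[:,:,::-1])
json.dump({k:np.array(v).tolist() for k,v in st.items()},open("w1.json","w"))
print(st["t"],st["tool_pos"],rows([.41,.21,.21],.28,st))
E
```

```text
2.175 [ 0.47950231 -0.12111135  0.25944174] (array([ 0.0239, -0.3375,  0.0494]), array([ 0.01,  0.03, -0.13]))
```

View pics/w1.png

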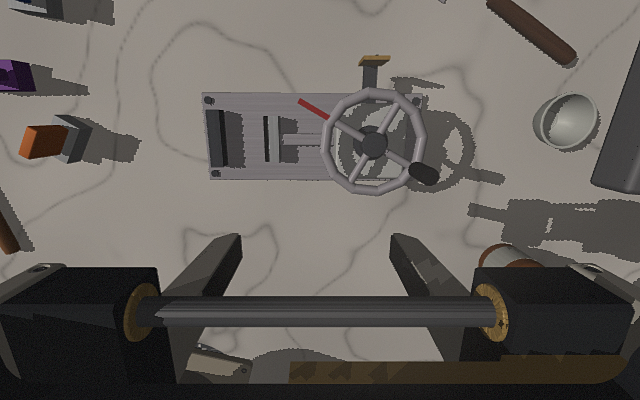

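Wrist view: bed corners UL ≈(203,93), LL ≈(210,181), fence (217,139), jaw pad (266,139), hub (373,143), knob (423,173), pointer (300,101)→, mark (374,58), orange gauge (42,140) upright.

>>> carry_out --pt "0.024 -0.337 0.04 0 0 0" --pt "0.024 -0.337 0.04 0 0 0" --pt "0.024 -0.337 0.04 0 0 0" --pt "0.024 -0.337 0.04 0 0 0" --pt "0.024 -0.337 0.04 0 0 0" --pt "0.024 -0.337 0.04 0 0 0" --pt "0.024 -0.337 0.04 0 0 0"

```text
t: 3.1
tool_pos: [0.4097, 0.2112, 0.2192]
orientation: [3.111, 0.44, -0.001]
force: [0.3, -0.6, 0.2]
opening: 0.0926
gripper_force: 0.0
```

```bash
python3 - <<'E'
from h import *
import json
w1=json.load(open("w1.json"));c=cam("wrist",w1)
for n,p,z in[("UL",(203,93),.012),("LL",(210,181),.012),("UR",(424,93),.012),("hub",(373,143),.1),("mark",(374,57),.089),("ptrtip",(300,101),.098),("knobtop",(420,172),.151),("fence face top",(226,138),.034),("jaw face",(265,138),.034)]: print(n,atz(c,p,z).round(4))
st=robot.read_state();im=robot.read_camera("wrist");cv2.imwrite("pics/w2.png",im[:,:,::-1])
json.dump({k:np.array(v).tolist() for k,v in st.items()},open("w2.json","w"))
print(st["t"],st["tool_pos"])
E
```

```text
UL [0.54   0.0535 0.012 ]
LL [0.4231 0.0233 0.012 ]
UR [ 0.6212 -0.2315  0.012 ]
hub [ 0.543  -0.1687  0.1   ]
mark [ 0.6275 -0.1427  0.089 ]
ptrtip [ 0.5634 -0.0795  0.098 ]
knobtop [ 0.5312 -0.2101  0.151 ]
fence face top [0.4935 0.0066 0.034 ]
jaw face [ 0.5077 -0.0431  0.034 ]
3.1 [0.40971965 0.21117061 0.21921021]
```

View pics/w2.png

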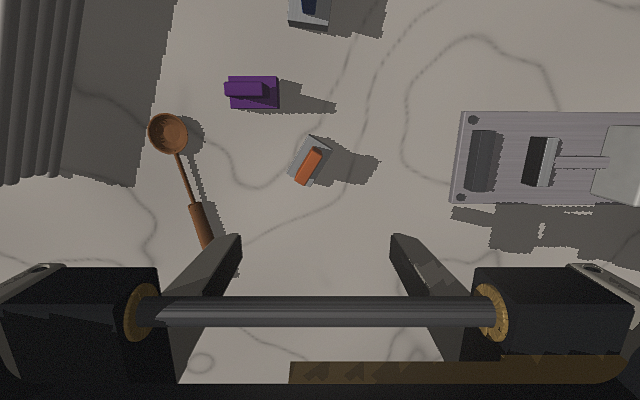

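The second view shows the orange gauge upright at (309,167), turned about 55° in the image. Purple is at (250,92), blue at (312,8), and the stop with its fence is at right (480,160). Next I fit the gauge pose to the orange mask in both views.

```bash
python3 - <<'E'
from h import *
import json
from scipy.optimize import minimize
V=[]
for n in("w1","w2"):
    im=cv2.imread(f"pics/{n}.png")[:,:,::-1].copy();b,k=blob(im,(3,120,60),(15,255,255))
    b=[q for q in b if q[1][1]<220 and (q[1][0]<80 if n=="w1" else q[1][0]>260)]
    print(n,b[:2]);x,y,w,h=b[0][2];m=np.zeros_like(k);m[y-2:y+h+2,x-2:x+w+2]=k[y-2:y+h+2,x-2:x+w+2]
    V.append((cam("wrist",json.load(open(n+".json"))),m>0))
B=np.array([[a*.02,b*.007,z] for a in(-1,1) for b in(-1,1) for z in(.025,.072)])
def sil(c,p):
    R=Ro.from_euler("z",p[2]).as_matrix();P=proj(c,B@R.T+[p[0],p[1],p[3] if len(p)>3 else 0])
    m=np.zeros((400,640),np.uint8);cv2.fillConvexPoly(m,np.round(cv2.convexHull(P.astype(np.float32))*16).astype(int),255,lineType=cv2.LINE_AA,shift=4);return m/255.
cost=lambda p:sum(np.abs(sil(c,p)-m).sum()/m.sum() for c,m in V)
print("tri z",tri([ray(c,np.argwhere(m).mean(0)[::-1]) for c,m in V]).round(4))
best=None
for a in np.arange(0,np.pi,.3):
    for z in(0,):
        r=minimize(cost,[.43,.225,a,0],method="Nelder-Mead",options=dict(initial_simplex=[[.43,.225,a,0],[.44,.225,a,0],[.43,.235,a,0],[.43,.225,a+.2,0],[.43,.225,a,.005]]))
        if best is None or r.fun<best.fun: best=r
print(best.x.round(4),best.fun)
E
```

```text
w1 [(352, [27.5, 142.0], [18, 126, 20, 33])]
w2 [(482, [307.4, 166.5], [295, 146, 27, 40])]
tri z [0.4292 0.2265 0.07  ]
[0.4273 0.2356 1.952  0.0435] 3.1269663431907677
```

```bash
cat > fit.py <<'E'
from h import *
import json
from scipy.optimize import minimize
V=[]
for n,box in(("w1",(10,115,75,165)),("w2",(285,135,335,195))):
    im=cv2.imread(f"pics/{n}.png")[:,:,::-1].astype(int);m=(im[...,0]-im[...,2]>60)
    q=np.zeros_like(m);q[box[1]:box[3],box[0]:box[2]]=1;m&=q
    p=np.argwhere(m);print(n,m.sum(),p.min(0)[::-1],p.max(0)[::-1],cv2.minAreaRect(p[:,::-1].astype(np.float32)))
    V.append((cam("wrist",json.load(open(n+".json"))),m))
B=np.array([[a*.02,b*.007,z] for a in(-1,1) for b in(-1,1) for z in(.025,.072)])
def sil(c,p):
    R=Ro.from_euler("z",p[2]).as_matrix();P=proj(c,B@R.T+[p[0],p[1],p[3]])
    m=np.zeros((1600,2560),np.uint8);cv2.fillConvexPoly(m,np.round(cv2.convexHull(P.astype(np.float32))*4+1.5).astype(np.int32),255);return cv2.resize(m,(640,400),interpolation=cv2.INTER_AREA)/255.
cost=lambda p:sum(np.abs(sil(c,p)-m).sum()/m.sum() for c,m in V)
best=None
for a in np.arange(0,np.pi,.4):
    s=np.array([.43,.225,a,0]);r=minimize(cost,s,method="Nelder-Mead",options=dict(maxfev=120,initial_simplex=[s]+[s+d for d in np.diag([.01,.01,.2,.005])]))
    if best is None or r.fun<best.fun: best=r
print(best.x.round(4),best.fun,[np.abs(sil(c,best.x)-m).sum()/m.sum() for c,m in V])
E
python3 fit.py
```

```text
w1 332 [ 18 126] [ 36 158] ((27.200002670288086, 141.89999389648438), (11.067972183227539, 30.67409324645996), 18.434946060180664)
w2 458 [294 147] [321 185] ((307.3245544433594, 166.12948608398438), (13.158864974975586, 37.45215606689453), 31.75948143005371)
[0.4309 0.2336 1.942  0.047 ] 3.057379530967435 [np.float64(1.5476612331679658), np.float64(1.5097182977994692)]
```

```bash
sed -i '/^best=None/,$d' fit.py; cat > dbg.py <<'E'
from fit import *
for c,m in V:
    print(proj(c,[[.4292,.2265,.07],[.4292,.2265,.025]]).round(1)); s=sil(c,[.4292,.2265,2,0]);p=np.argwhere(s>.5);print(p.min(0),p.max(0),s.sum())
im=cv2.imread("pics/w1.png")[:,:,::-1];print(im[140,15:70:5].tolist())
im=cv2.imread("pics/w2.png")[:,:,::-1];print(im[165,290:330:4].tolist())
E
python3 dbg.py
```

```text
w1 332 [ 18 126] [ 36 158] ((27.200002670288086, 141.89999389648438), (11.067972183227539, 30.67409324645996), 18.434946060180664)
w2 458 [294 147] [321 185] ((307.3245544433594, 166.12948608398438), (13.158864974975586, 37.45215606689453), 31.75948143005371)
[[ 27.5 141.6]
 [ 59.2 138.7]]
[131   8] [150  75] 829.2274509803921
[[307.4 167. ]
 [308.4 160.8]]
[153 289] [176 326] 667.5294117647059
[[148, 141, 134], [147, 143, 136], [157, 89, 51], [151, 87, 50], [50, 25, 10], [50, 27, 13], [52, 33, 15], [51, 29, 14], [51, 30, 15], [53, 33, 23], [60, 57, 56]]
[[134, 132, 130], [125, 123, 122], [119, 120, 118], [129, 73, 47], [144, 82, 52], [139, 78, 46], [141, 78, 49], [73, 75, 76], [73, 72, 70], [89, 85, 81]]
```

```bash
sed -i 's/m=(im\[...,0\]-im\[...,2\]>60)/m=im[...,0]>1.7*im[...,2]+5/' fit.py; cat > dbg.py <<'E'
from fit import *
best=None
for a in (-.6,-.34,-.1,2.):
    s=np.array([.4292,.2265,a,0]);r=minimize(cost,s,method="Nelder-Mead",options=dict(maxfev=150,initial_simplex=[s]+[s+d for d in np.diag([.01,.01,.2,.005])]))
    if best is None or r.fun<best.fun: best=r
print(best.x.round(4),best.fun,[np.abs(sil(c,best.x)-m).sum()/m.sum() for c,m in V])
E
python3 dbg.py
```

```text
w1 1296 [ 18 125] [ 67 158] ((42.51519012451172, 141.28868103027344), (32.1660041809082, 50.193687438964844), 86.98721313476562)
w2 493 [294 146] [321 185] ((307.88629150390625, 165.622314453125), (13.823071479797363, 38.91423416137695), 31.607501983642578)
[ 4.280e-01  2.261e-01  2.871e+00 -2.100e-03] 0.285617177154086 [np.float64(0.117220406681191), np.float64(0.16839677047289503)]
```

```bash
python3 -c "
from h import *
print(rows([.428,.226,.1],-.27),rows([.428,.226,.033],-.27))"
```

```text
(array([ 0.0215, -0.0103,  0.1194]), array([3.000e-02, 2.000e-02, 3.151e+01])) (array([ 0.0216, -0.0104,  0.1864]), array([3.000e-02, 2.000e-02, 3.151e+01]))
```

>>> carry_out --pt "0.0215 -0.0103 0.05 0 0 10.5" --pt "0.0215 -0.0103 0.09 0 0 21" --pt "0.0215 -0.0103 0.115 0 0 31.5" --pt "0.0215 -0.0103 0.115 0 0 31.5" --pt "0.0215 -0.0103 0.115 0 0 31.5" --jaw 110

```text
t: 3.78
tool_pos: [0.4292, 0.2258, 0.1061]
orientation: [-3.113, 0.419, -0.002]
force: [-0.2, -0.0, -0.3]
opening: 0.0535
gripper_force: 0.0
```

```bash
python3 - <<'E'
from h import *
st=robot.read_state();im=robot.read_camera("wrist")
c=cam("wrist",st)
for z in(.025,.072):
    P=np.array([[.428,.226,z]]*4)+np.array([[np.cos(-.27)*a-np.sin(-.27)*b,np.sin(-.27)*a+np.cos(-.27)*b,0] for a,b in((.02,.007),(.02,-.007),(-.02,-.007),(-.02,.007))])
    im=cv2.polylines(im.copy(),[proj(c,P).round().astype(np.int32)],True,(0,255,0))
cv2.imwrite("pics/w3.png",im[:,:,::-1]);print(st["tool_pos"],st["opening"],rows([.428,.226,.033],-.27,st))
E
```

```text
[0.42924618 0.22579028 0.10608073] 0.05352461613421109 (array([-0.0014,  0.0002,  0.0731]), array([-0.05, -0.08,  0.13]))
```

View pics/w3.png

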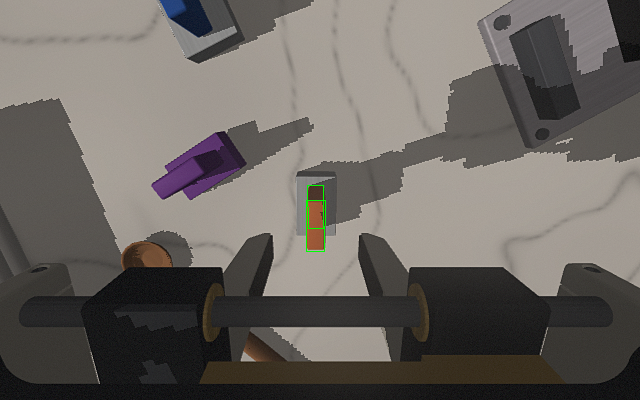

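The fitted outline sits on the orange grip at (316,220), between the fingers. The choice and the pose are confirmed.

>>> carry_out --pt "-0.001 0 0.05 0 0 0" --pt "-0.001 0 0.072 0 0 0" --pt "-0.001 0 0.072 0 0 0"

```text
t: 4.2
tool_pos: [0.4265, 0.2264, 0.0323]
orientation: [3.112, -0.42, -0.002]
force: [0.0, -0.5, -0.2]
opening: 0.0528
gripper_force: 0.0
```

>>> carry_out --pt "0 0 0 0 0 0" --pt "0 0 0 0 0 0" --pt "0 0 0 0 0 0" --pt "0 0 0 0 0 0" --jaw 255 --force 25

```text
t: 4.7
tool_pos: [0.4273, 0.227, 0.0332]
orientation: [-3.113, 0.423, -0.001]
force: [0.6, -1.0, -0.1]
opening: 0.0176
gripper_force: 0.0
```

>>> carry_out --pt "0 0 0 0 0 0" --pt "0 0 0 0 0 0" --pt "0 0 -0.03 0 0 0" --pt "0 0 -0.09 0 0 0" --pt "0 0 -0.09 0 0 0"

```text
t: 5.32
tool_pos: [0.4302, 0.2282, 0.1276]
orientation: [-3.109, 0.422, -0.012]
force: [1.2, 0.6, -3.7]
opening: 0.0138
gripper_force: 25.0
```

```bash
python3 -c "
from h import *
print(rows([.498,-.0185,.1],.278),rows([.498,-.0185,.05],.278))"
```

```text
(array([0.1309, 0.2199, 0.0273]), array([ -0.19,  -0.47, -31.4 ])) (array([0.1306, 0.2201, 0.0773]), array([ -0.19,  -0.47, -31.4 ]))
```

>>> carry_out --pt "0.03 0.05 0 0 0 -8" --pt "0.06 0.1 0 0 0 -16" --pt "0.09 0.15 0 0 0 -24" --pt "0.12 0.2 0.01 0 0 -31.4" --pt "0.131 0.22 0.027 0 0 -31.4" --pt "0.131 0.22 0.027 0 0 -31.4" --pt "0.131 0.22 0.027 0 0 -31.4"

```text
t: 6.2
tool_pos: [0.4936, -0.0195, 0.0947]
orientation: [-3.11, -0.435, 0.003]
force: [-0.9, -0.2, -1.9]
opening: 0.0135
gripper_force: 25.0
```

```bash
python3 - <<'E'
from h import *
import json
st=robot.read_state();im=robot.read_camera("wrist");cv2.imwrite("pics/w4.png",im[:,:,::-1])
json.dump({k:np.array(v).tolist() for k,v in st.items()},open("w4.json","w"))
print(st["tool_pos"],st["force"],rows([.498,-.0185,.047],.278,st))
E
```

```text
[ 0.49362258 -0.01945066  0.0946654 ] [-0.92587757 -0.21685716 -1.93843221] (array([0.0046, 0.0003, 0.0477]), array([-0.07,  0.11, -0.02]))
```

View pics/w4.png

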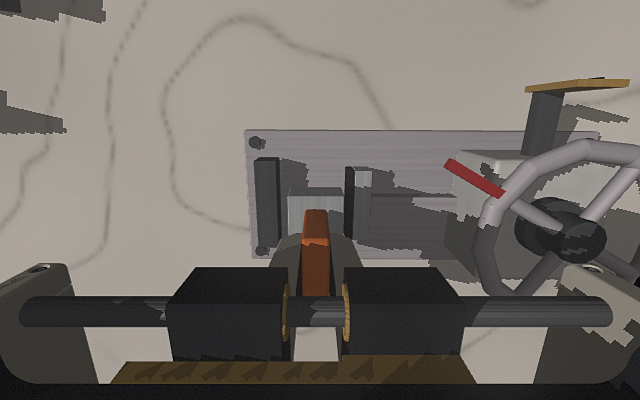

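```bash
python3 - <<'E'
from h import *
import json
st=json.load(open("w4.json"));c=cam("wrist",st);th=.278
ex=np.array([np.cos(th),np.sin(th)]);ey=np.array([-ex[1],ex[0]]);W=np.array([.5425,-.172])
for n,p,z in[("UL",(246,130),.012),("LL",(252,259),.012),("UR",(600,133),.012),("fence face top",(280.5,158),.034),("jaw face top",(345.5,168),.034),("hub",(568,232),.11),("ptr tip",(447,162),.098),("mark",(577,84),.089)]:
    q=atz(c,p,z);d=q[:2]-W;print(n,q.round(4),"stop",round(d@ex,4),round(d@ey-.085,4))
d=np.array([.498,-.0185])-W;print(d@ex,d@ey-.085)
E
```

```text
UL [0.5406 0.0548 0.012 ] stop 0.0604 0.1336
LL [0.4252 0.0244 0.012 ] stop -0.0589 0.136
UR [ 0.6193 -0.2299  0.012 ] stop 0.058 -0.1618
fence face top [0.5296 0.0197 0.034 ] stop 0.0403 0.1029
jaw face top [ 0.5361 -0.0315  0.034 ] stop 0.0324 0.0519
hub [ 0.5467 -0.1504  0.11  ] stop 0.0099 -0.0653
ptr tip [ 0.5641 -0.0757  0.098 ] stop 0.0472 0.0017
mark [ 0.6233 -0.1315  0.089 ] stop 0.0888 -0.0683
-0.0006660137166786964 0.07481882375280201
```

>>> carry_out --pt "0.0045 -0.002 0.02 0 0 0" --pt "0.0045 -0.002 0.044 0 0 0" --pt "0.0045 -0.002 0.044 0 0 0" --pt "0.0045 -0.002 0.044 0 0 0"

```text
t: 6.75
tool_pos: [0.4989, -0.0164, 0.0527]
orientation: [3.111, 0.437, 0.002]
force: [0.0, 0.0, -3.7]
opening: 0.014
gripper_force: 25.0
```

>>> carry_out --pt "0 0 0.006 0 0 0" --pt "0 0 0.007 0 0 0" --pt "0 0 0.007 0 0 0"

```text
t: 7.12
tool_pos: [0.4985, -0.017, 0.0449]
orientation: [3.111, 0.435, 0.001]
force: [1.3, -0.1, -2.7]
opening: 0.0138
gripper_force: 25.0
```

>>> carry_out --pt "0 0 0.0008 0 0 0" --pt "0 0 0.0008 0 0 0"

```text
t: 7.38
tool_pos: [0.4985, -0.0171, 0.0449]
orientation: [3.111, 0.435, 0.0]
force: [-4.9, 0.7, 8.3]
opening: 0.0136
gripper_force: 25.0
```

>>> carry_out --pt "0 0 -0.0005 0 0 0" --pt "0 0 -0.0005 0 0 0" --pt "0 0 -0.0005 0 0 0" --pt "0 0 -0.0005 0 0 0" --pt "0 0 -0.0005 0 0 0" --jaw 140

```text
t: 8.0
tool_pos: [0.4983, -0.017, 0.0443]
orientation: [3.111, 0.435, -0.0]
force: [-0.1, 0.2, 0.4]
opening: 0.0413
gripper_force: 0.0
```

>>> carry_out --pt "0 0 -0.04 0 0 0" --pt "0 0 -0.1 0 0 0" --pt "0 0 -0.15 0 0 0" --pt "0 0.04 -0.19 0 0 0" --pt "0 0.08 -0.19 0 0 0" --pt "0 0.08 -0.19 0 0 0" --pt "0 0.08 -0.19 0 0 0"

```text
t: 8.88
tool_pos: [0.5198, -0.0936, 0.2337]
orientation: [-3.111, -0.434, 0.002]
force: [0.3, -0.0, 0.6]
opening: 0.0422
gripper_force: 0.0
```

```bash
python3 - <<'E'
from h import *
import json
st=robot.read_state();im=robot.read_camera("wrist");cv2.imwrite("pics/w5.png",im[:,:,::-1])
json.dump({k:np.array(v).tolist() for k,v in st.items()},open("w5.json","w"))
print(st["t"],st["tool_pos"],st["opening"],st["force"])
E
```

```text
8.875 [ 0.51984817 -0.09357074  0.23371898] 0.04216120480205096 [ 0.34025747 -0.01085271  0.61797956]
```

View pics/w5.png

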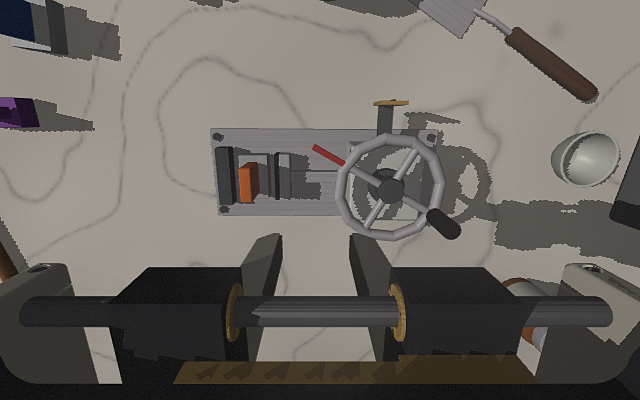

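The gauge stands in the channel, grip at (247,183), between the fence (225,175) and jaw pad (275,175), and is released. The knob is at (443,223), the pointer tip at (315,148) and the mark at (390,102). Next I fit the knob.

```bash
cat > knob.py <<'E'
from h import *
import json,sys
from scipy.optimize import minimize
def fitknob(views,p0):
    V=[]
    for n,box in views:
        im=cv2.imread(f"pics/{n}.png").max(2);m=im<62;q=np.zeros_like(m);q[box[1]:box[3],box[0]:box[2]]=1;m=(m&q).astype(np.uint8)
        k,l,s,_=cv2.connectedComponentsWithStats(m);i=1+s[1:,4].argmax();print(n,s[i]);V.append((cam("wrist",json.load(open(n+".json"))),l==i))
    a=np.linspace(0,2*np.pi,24,endpoint=False);B=np.array([[.009*np.cos(t),.009*np.sin(t),z] for t in a for z in(.105,.151)])
    def sil(c,p):
        P=proj(c,B+[p[0],p[1],p[2] if len(p)>2 else 0]);m=np.zeros((1600,2560),np.uint8);cv2.fillConvexPoly(m,np.round(cv2.convexHull(P.astype(np.float32))*4+1.5).astype(np.int32),255);return cv2.resize(m,(640,400),interpolation=cv2.INTER_AREA)/255.
    cost=lambda p:sum(np.abs(sil(c,p)-m).sum()/m.sum() for c,m in V)
    s=np.array(p0);r=minimize(cost,s,method="Nelder-Mead",options=dict(maxfev=150,initial_simplex=[s]+[s+d for d in np.eye(len(s))*.008]))
    print(r.x.round(4),r.fun);return r.x
E
python3 - <<'E'
from knob import *
k=fitknob([("w1",(405,155,445,190)),("w5",(422,200,465,242))],[.528,-.22,0])
k5=fitknob([("w5",(422,200,465,242))],[.528,-.22])
k1=fitknob([("w1",(405,155,445,190))],[.528,-.22])
th=.274;W=np.array([.5425,-.172]);c=cam("wrist",json.load(open("w5.json")))
for n,p,z in[("UL",(211,128),.012),("LL",(218,215),.012),("UR",(438,129),.012),("ptr tip",(314,146),.098),("mark",(392,101),.089),("hub",(388,187),.1)]: print(n,atz(c,p,z).round(4))
d=k[:2]-W;print("r",np.hypot(*d),"ang",np.arctan2(d[1],d[0]),"wheel",(th+1.43)-(np.arctan2(d[1],d[0])+np.pi))
E
```

```text
w1 [408 162  31  24 504]
w5 [426 208  35  32 632]
[ 0.528  -0.2262 -0.0102] 0.1767511927415129
w5 [426 208  35  32 632]
[ 0.5302 -0.2204] 0.13946388682055103
w1 [408 162  31  24 504]
[ 0.5294 -0.2211] 0.11949891067538126
UL [0.5415 0.0545 0.012 ]
LL [0.4258 0.024  0.012 ]
UR [ 0.6211 -0.2295  0.012 ]
ptr tip [ 0.5645 -0.0787  0.098 ]
mark [ 0.6287 -0.1426  0.089 ]
hub [ 0.5449 -0.166   0.1   ]
r 0.05605939611140026 ang -1.8315642721422138 wheel 0.3939716185524207
```

```bash
python3 -c "
from h import *
print(rows([.529,-.2235,.18],.274),rows([.529,-.2235,.113],.274))"
```

```text
(array([-0.0269,  0.1279,  0.0535]), array([-0.06,  0.05,  0.23])) (array([-0.0268,  0.128 ,  0.1205]), array([-0.06,  0.05,  0.23]))
```

>>> carry_out --pt "-0.027 0.06 0.02 0 0 0.2" --pt "-0.027 0.11 0.04 0 0 0.2" --pt "-0.027 0.128 0.05 0 0 0.2" --pt "-0.027 0.128 0.05 0 0 0.2" --pt "-0.027 0.128 0.05 0 0 0.2" --jaw 110

```text
t: 9.55
tool_pos: [0.5298, -0.2228, 0.185]
orientation: [-3.111, -0.432, -0.001]
force: [1.0, -0.3, 1.0]
opening: 0.0531
gripper_force: 0.0
```

```bash
python3 - <<'E'
from h import *
import json
st=robot.read_state();im=robot.read_camera("wrist");cv2.imwrite("pics/w6.png",im[:,:,::-1])
json.dump({k:np.array(v).tolist() for k,v in st.items()},open("w6.json","w"))
print(st["t"],st["tool_pos"],st["opening"],rows([.529,-.2235,.113],.274,st))
E
```

```text
9.55 [ 0.52977908 -0.22282931  0.18495004] 0.053117899921151165 (array([-0.001 ,  0.0005,  0.0719]), array([-0.02, -0.03,  0.1 ]))
```

View pics/w6.png

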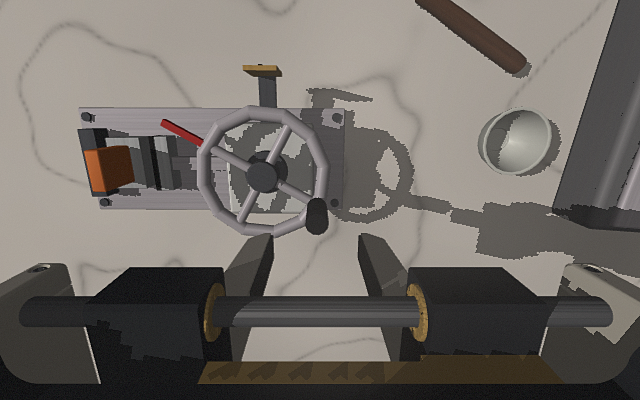

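The knob at (317,215) is centred between the fingers in column. Next I check the depth along tool x with the fit.

```bash
python3 - <<'E'
from knob import *
k=fitknob([("w6",(300,190,335,245))],[.529,-.223])
c=cam("wrist",json.load(open("w6.json")));print("hub",atz(c,(267,171),.1),"mark",atz(c,(263,67),.089),"ptr",atz(c,(164,123),.098))
print(rows([k[0],k[1],.113],.274))
E
```

```text
w6 [305 198  23  37 692]
[ 0.531  -0.2231] 0.14755185311118665
hub [ 0.54764433 -0.17317986  0.1       ] mark [ 0.62938302 -0.14893046  0.089     ] ptr [ 0.56346785 -0.08004851  0.098     ]
(array([0.0009, 0.0004, 0.0723]), array([ 0.02, -0.06,  0.12]))
```

>>> carry_out --pt "0.001 0.0 0.04 0 0 0" --pt "0.001 0.0 0.072 0 0 0" --pt "0.001 0.0 0.072 0 0 0"

```text
t: 9.98
tool_pos: [0.5288, -0.2219, 0.1103]
orientation: [-3.109, -0.432, 0.006]
force: [-0.2, 0.2, -0.7]
opening: 0.0529
gripper_force: 0.0
```

>>> carry_out --pt "0 0 0 0 0 0" --pt "0 0 0 0 0 0" --pt "0 0 0 0 0 0" --pt "0 0 0 0 0 0" --pt "0 0 0 0 0 0" --pt "0 0 0 0 0 0" --jaw 255 --force 25

```text
t: 10.72
tool_pos: [0.5306, -0.2236, 0.1131]
orientation: [-3.111, -0.43, -0.001]
force: [-2.5, 3.0, 5.5]
opening: 0.0176
gripper_force: 25.0
```

```bash
cat > arc.py <<'E'
from h import *
def arc(W,das,K=None):
    """rows (tool axes, m) for turning the knob clockwise by das about W; force split at current point"""
    st=robot.read_state();R=Ro.from_rotvec(st["orientation"]).as_matrix();K=st["tool_pos"][:2];d=K-W;a=np.arctan2(d[1],d[0])
    print("r",np.hypot(*d).round(4),"wheel",round(.274+1.43-np.pi-a,3) if a<0 else round(.274+1.43+np.pi-a,3))
    e=d/np.hypot(*d);t=np.array([e[1],-e[0]]);f=np.array(st["force"])[:2];print("F radial",round(f@e,2),"resist tang",round(-f@t,2),"z",st["force"][2])
    for da in das:
        p=W+.055*np.array([np.cos(a-da),np.sin(a-da)])-K;print(da,(R.T@np.r_[p,0]).round(4)[:2])
E
python3 -c "
from arc import *
arc(np.array([.5436,-.1702]),[.1,.2,.3,.4,.5])"
```

```text
r 0.055 wheel 0.373
F radial -2.29 resist tang -3.13 z 5.490085333944013
0.1 [-0.0047 -0.0029]
0.2 [-0.009  -0.0063]
0.3 [-0.013  -0.0101]
0.4 [-0.0165 -0.0143]
0.5 [-0.0197 -0.0188]
```

>>> carry_out --pt "-0.0047 -0.0029 0 0 0 0" --pt "-0.009 -0.0063 0 0 0 0" --pt "-0.013 -0.0101 0 0 0 0" --pt "-0.0165 -0.0143 0 0 0 0" --pt "-0.0197 -0.0188 0 0 0 0" --pt "-0.0197 -0.0188 0 0 0 0"

```text
t: 11.48
tool_pos: [0.5077, -0.212, 0.1132]
orientation: [3.11, 0.429, 0.005]
force: [5.8, -1.2, -1.3]
opening: 0.0178
gripper_force: 25.0
```

```bash
python3 -c "
from arc import *
print(robot.read_state()['tool_pos'])
arc(np.array([.5436,-.1702]),[.1,.2,.3,.4])"
```

```text
[ 0.50769951 -0.21196977  0.11318173]
r 0.0551 wheel 0.843
F radial -2.89 resist tang 5.16 z -1.3457412232472885
0.1 [-0.0027 -0.0048]
0.2 [-0.0051 -0.0098]
0.3 [-0.0069 -0.0149]
0.4 [-0.0082 -0.0203]
```

>>> carry_out --pt "-0.0014 -0.0024 0 0 0 0" --pt "-0.0027 -0.0048 0 0 0 0" --pt "-0.004 -0.0073 0 0 0 0" --pt "-0.0051 -0.0098 0 0 0 0" --pt "-0.0051 -0.0098 0 0 0 0"

```text
t: 12.1
tool_pos: [0.5004, -0.2045, 0.1132]
orientation: [3.109, 0.429, 0.006]
force: [6.5, -4.0, -2.2]
opening: 0.0178
gripper_force: 25.0
```

```bash
python3 - <<'E'
from arc import *
import json
st=robot.read_state();im=robot.read_camera("wrist");cv2.imwrite("pics/w7.png",im[:,:,::-1])
json.dump({k:np.array(v).tolist() for k,v in st.items()},open("w7.json","w"))
print(st['tool_pos'])
arc(np.array([.5436,-.1702]),[.05,.1,.15,.2,.25])
a=cv2.imread("pics/w7.png")[20:270,0:400];cv2.imwrite("pics/w7c.png",cv2.resize(a,(800,500),interpolation=2))
E
```

```text
[ 0.50036793 -0.20448298  0.11322806]
r 0.0552 wheel 1.034
F radial -3.63 resist tang 7.18 z -2.4747258768621827
0.05 [-0.0008 -0.0026]
0.1 [-0.0017 -0.0052]
0.15 [-0.0024 -0.0079]
0.2 [-0.003  -0.0106]
0.25 [-0.0035 -0.0133]
```

View pics/w7c.png

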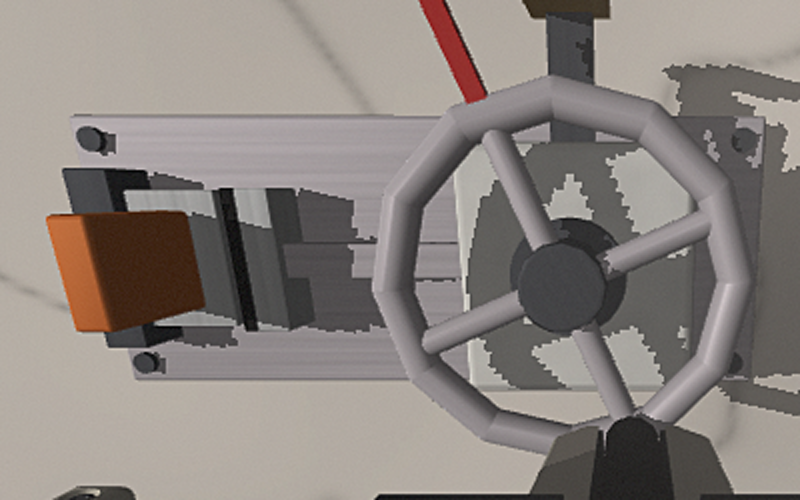

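The jaw pad at crop (225,255) is at the gauge's face and the fence is a few mm beyond. The gauge is square and upright. I continue in smaller steps.

>>> carry_out --pt "-0.0008 -0.0026 0 0 0 0" --pt "-0.0017 -0.0052 0 0 0 0" --pt "-0.0024 -0.0079 0 0 0 0" --pt "-0.0024 -0.0079 0 0 0 0"

```text
t: 12.65
tool_pos: [0.4958, -0.1978, 0.1132]
orientation: [3.109, 0.429, 0.005]
force: [6.9, -4.5, -2.2]
opening: 0.0171
gripper_force: 25.0
```

```bash
python3 -c "
from arc import *
print(robot.read_state()['tool_pos'])
arc(np.array([.5436,-.1702]),[.02,.04,.06,.08,.1])"
```

```text
[ 0.49577313 -0.19776044  0.11323809]
r 0.0552 wheel 1.181
F radial -3.7 resist tang 7.35 z -2.191621130981748
0.02 [-0.0001 -0.0011]
0.04 [-0.0003 -0.0022]
0.06 [-0.0005 -0.0033]
0.08 [-0.0007 -0.0044]
0.1 [-0.0009 -0.0054]
```

>>> carry_out --pt "-0.0003 -0.0011 0 0 0 0" --pt "-0.0006 -0.0022 0 0 0 0" --pt "-0.0006 -0.0022 0 0 0 0"

```text
t: 13.02
tool_pos: [0.4948, -0.196, 0.1132]
orientation: [3.109, 0.428, 0.006]
force: [6.0, -6.6, -4.1]
opening: 0.0174
gripper_force: 25.0
```

```bash
python3 -c "
from arc import *
arc(np.array([.5436,-.1702]),[.02,.04,.06,.08,.1])"
```

```text
r 0.0552 wheel 1.218
F radial -2.25 resist tang 8.62 z -4.063005686613607
0.02 [ 0.     -0.0011]
0.04 [-0.0002 -0.0022]
0.06 [-0.0004 -0.0033]
0.08 [-0.0005 -0.0044]
0.1 [-0.0007 -0.0055]
```

>>> carry_out --pt "-0.0003 -0.0011 0 0 0 0" --pt "-0.0005 -0.0022 0 0 0 0" --pt "-0.0005 -0.0022 0 0 0 0"

```text
t: 13.4
tool_pos: [0.4937, -0.194, 0.1132]
orientation: [3.109, 0.428, 0.006]
force: [6.6, -7.1, -4.2]
opening: 0.0174
gripper_force: 25.0
```

```bash
cat > rd.py <<'E'
from arc import *
F=[]
for i in range(4):
    robot.read_camera("wrist");F.append(robot.read_state()["force"])
d=robot.read_state()["tool_pos"][:2]-np.array([.5436,-.1702]);e=d/np.hypot(*d);t=np.array([e[1],-e[0]])
print("tang samples",[round(-np.array(f)[:2]@t,2) for f in F],"rad",(np.mean(F,0)[:2]@e).round(2))
arc(np.array([.5436,-.1702]),[.01,.02,.04])
E
python3 rd.py
```

```text
tang samples [np.float64(8.38), np.float64(8.04), np.float64(8.27), np.float64(7.94)] rad -3.97
r 0.0552 wheel 1.259
F radial -3.43 resist tang 7.94 z -4.049386373456926
0.01 [ 0.0002 -0.0006]
0.02 [ 0.0001 -0.0011]
0.04 [-0.0001 -0.0022]
```

>>> carry_out --pt "-0.0001 -0.0011 0 0 0 0" --pt "-0.0001 -0.0011 0 0 0 0"

```text
t: 13.85
tool_pos: [0.4933, -0.1931, 0.1132]
orientation: [3.108, 0.428, 0.006]
force: [6.3, -5.7, -3.5]
opening: 0.0179
gripper_force: 25.0
```

```bash
python3 rd.py
```

```text
tang samples [np.float64(9.03), np.float64(8.96), np.float64(8.53), np.float64(8.67)] rad -3.82
r 0.0552 wheel 1.278
F radial -4.57 resist tang 8.67 z -3.012554630643247
0.01 [ 0.0002 -0.0006]
0.02 [ 0.0001 -0.0011]
0.04 [-0.     -0.0022]
```

>>> carry_out --pt "-0.0001 -0.0011 0 0 0 0" --pt "-0.0001 -0.0011 0 0 0 0"

```text
t: 14.3
tool_pos: [0.4929, -0.1921, 0.1132]
orientation: [3.108, 0.428, 0.006]
force: [6.3, -5.8, -3.9]
opening: 0.0172
gripper_force: 25.0
```

```bash
python3 rd.py
```

```text
tang samples [np.float64(8.45), np.float64(7.99), np.float64(7.78), np.float64(8.52)] rad -3.41
r 0.0553 wheel 1.297
F radial -3.97 resist tang 8.52 z -3.0773419691691806
0.01 [ 0.0002 -0.0006]
0.02 [ 0.0001 -0.0011]
0.04 [ 0.     -0.0022]
```

>>> carry_out --pt "0 -0.0011 0 0 0 0" --pt "0 -0.0011 0 0 0 0"

```text
t: 14.75
tool_pos: [0.4925, -0.1911, 0.1132]
orientation: [3.108, 0.428, 0.005]
force: [6.6, -6.3, -2.7]
opening: 0.0172
gripper_force: 25.0
```

```bash
python3 rd.py
```

```text
tang samples [np.float64(8.36), np.float64(7.49), np.float64(8.26), np.float64(8.78)] rad -3.53
r 0.0552 wheel 1.316
F radial -3.63 resist tang 8.78 z -2.8099708457477774
0.01 [ 0.0002 -0.0006]
0.02 [ 0.0001 -0.0011]
0.04 [ 0.     -0.0022]
```

>>> carry_out --pt "0 -0.001 0 0 0 0" --pt "0 -0.001 0 0 0 0"

```text
t: 15.2
tool_pos: [0.4921, -0.1902, 0.1132]
orientation: [3.108, 0.428, 0.005]
force: [6.1, -7.0, -2.6]
opening: 0.0175
gripper_force: 25.0
```

```bash
python3 rd.py
```

```text
tang samples [np.float64(8.76), np.float64(8.14), np.float64(7.66), np.float64(9.39)] rad -2.46
r 0.0552 wheel 1.334
F radial -1.79 resist tang 9.39 z -2.787630823567163
0.01 [ 0.0002 -0.0006]
0.02 [ 0.0001 -0.0011]
0.04 [ 0.0001 -0.0022]
```

>>> carry_out --pt "0 -0.001 0 0 0 0" --pt "0 -0.001 0 0 0 0"

```text
t: 15.65
tool_pos: [0.4918, -0.1893, 0.1133]
orientation: [3.108, 0.428, 0.005]
force: [5.6, -7.3, -2.6]
opening: 0.0178
gripper_force: 25.0
```

```bash
python3 rd.py
```

```text
tang samples [np.float64(8.45), np.float64(8.57), np.float64(8.36), np.float64(8.87)] rad -2.62
r 0.0552 wheel 1.351
F radial -3.16 resist tang 8.87 z -3.411847360202485
0.01 [ 0.0002 -0.0006]
0.02 [ 0.0001 -0.0011]
0.04 [ 0.0001 -0.0022]
```

>>> carry_out --pt "0 -0.001 0 0 0 0" --pt "0 -0.001 0 0 0 0"

```text
t: 16.1
tool_pos: [0.4914, -0.1884, 0.1132]
orientation: [3.108, 0.428, 0.005]
force: [5.3, -6.0, -3.0]
opening: 0.0177
gripper_force: 25.0
```

```bash
python3 rd.py
```

```text
tang samples [np.float64(8.54), np.float64(9.02), np.float64(8.5), np.float64(8.39)] rad -2.46
r 0.0552 wheel 1.369
F radial -2.25 resist tang 8.39 z -2.6159222059602807
0.01 [ 0.0002 -0.0006]
0.02 [ 0.0002 -0.0011]
0.04 [ 0.0002 -0.0022]
```

>>> carry_out --pt "0.0001 -0.001 0 0 0 0" --pt "0.0001 -0.001 0 0 0 0"

```text
t: 16.55
tool_pos: [0.4912, -0.1875, 0.1132]
orientation: [3.108, 0.428, 0.004]
force: [4.7, -8.0, -1.1]
opening: 0.0175
gripper_force: 25.0
```

```bash
python3 rd.py
```

```text
tang samples [np.float64(8.04), np.float64(8.08), np.float64(8.91), np.float64(8.35)] rad -2.28
r 0.0552 wheel 1.386
F radial -1.72 resist tang 8.35 z -1.9355593226557852
0.01 [ 0.0002 -0.0006]
0.02 [ 0.0002 -0.0011]
0.04 [ 0.0002 -0.0022]
```

>>> carry_out --pt "0.0001 -0.001 0 0 0 0" --pt "0.0001 -0.001 0 0 0 0"

```text
t: 17.0
tool_pos: [0.4909, -0.1865, 0.1132]
orientation: [3.108, 0.428, 0.004]
force: [3.0, -8.1, -1.4]
opening: 0.0174
gripper_force: 25.0
```

```bash
python3 rd.py
```

```text
tang samples [np.float64(8.36), np.float64(8.49), np.float64(8.41), np.float64(8.37)] rad -1.64
r 0.0552 wheel 1.404
F radial -2.19 resist tang 8.37 z -1.9888364380338666
0.01 [ 0.0002 -0.0006]
0.02 [ 0.0002 -0.0011]
0.04 [ 0.0002 -0.0022]
```

>>> carry_out --pt "0.0001 -0.001 0 0 0 0" --pt "0.0001 -0.001 0 0 0 0"

```text
t: 17.45
tool_pos: [0.4906, -0.1857, 0.1132]
orientation: [3.108, 0.428, 0.004]
force: [3.1, -8.8, -2.5]
opening: 0.0176
gripper_force: 25.0
```

```bash
python3 rd.py
```

```text
tang samples [np.float64(10.2), np.float64(8.68), np.float64(9.36), np.float64(9.27)] rad -0.95
r 0.0552 wheel 1.419
F radial -0.82 resist tang 9.27 z -1.9955709821766492
0.01 [ 0.0002 -0.0006]
0.02 [ 0.0002 -0.0011]
0.04 [ 0.0002 -0.0022]
```

>>> carry_out --pt "0.0002 -0.001 0 0 0 0" --pt "0.0002 -0.001 0 0 0 0"

```text
t: 17.9
tool_pos: [0.4905, -0.1851, 0.1132]
orientation: [3.107, 0.428, 0.003]
force: [2.8, -9.9, -2.9]
opening: 0.0176
gripper_force: 25.0
```

```bash
python3 rd.py
```

```text
tang samples [np.float64(11.89), np.float64(10.57), np.float64(11.33), np.float64(10.88)] rad -0.36
r 0.0552 wheel 1.431
F radial -0.35 resist tang 10.88 z -1.2273047542689481
0.01 [ 0.0002 -0.0005]
0.02 [ 0.0002 -0.0011]
0.04 [ 0.0002 -0.0022]
```

>>> carry_out --pt "0.0001 -0.0005 0 0 0 0" --pt "0.0001 -0.0005 0 0 0 0"

```text
t: 18.35
tool_pos: [0.4904, -0.1848, 0.1132]
orientation: [3.107, 0.427, 0.003]
force: [2.7, -12.0, -2.8]
opening: 0.0176
gripper_force: 25.0
```

```bash
python3 rd.py
```

```text
tang samples [np.float64(12.69), np.float64(12.1), np.float64(11.86), np.float64(11.01)] rad -0.09
r 0.0552 wheel 1.435
F radial -0.76 resist tang 11.01 z -3.139508319067879
0.01 [ 0.0002 -0.0005]
0.02 [ 0.0002 -0.0011]
0.04 [ 0.0003 -0.0022]
```

>>> carry_out --pt "0 0.0006 0 0 0 0" --pt "0 0.0006 0 0 0 0" --force 6

```text
t: 18.8
tool_pos: [0.4904, -0.1849, 0.1132]
orientation: [3.108, 0.428, 0.003]
force: [2.7, -9.0, -1.1]
opening: 0.0178
gripper_force: 6.0
```

```bash
python3 rd.py
```

```text
tang samples [np.float64(9.03), np.float64(9.5), np.float64(9.79), np.float64(8.59)] rad 0.72
r 0.0552 wheel 1.435
F radial 1.29 resist tang 8.59 z -1.2877194562934504
0.01 [ 0.0002 -0.0005]
0.02 [ 0.0002 -0.0011]
0.04 [ 0.0002 -0.0022]
```

>>> carry_out --pt "0 0.001 0 0 0 0" --pt "0 0.001 0 0 0 0"

```text
t: 19.25
tool_pos: [0.4904, -0.1849, 0.1132]
orientation: [3.11, 0.428, 0.002]
force: [0.5, -5.4, 2.0]
opening: 0.0179
gripper_force: 6.0
```

>>> carry_out --pt "0 0 0 0 0 0" --pt "0 0 0 0 0 0" --pt "0 0 0 0 0 0" --pt "0 0 0 0 0 0" --pt "0 0 0 0 0 0" --jaw 120

```text
t: 19.88
tool_pos: [0.4899, -0.1834, 0.1123]
orientation: [-3.112, -0.43, 0.0]
force: [0.3, -0.2, 0.3]
opening: 0.0492
gripper_force: 0.0
```

>>> carry_out --pt "0 0 -0.03 0 0 0" --pt "0 0 -0.08 0 0 0" --pt "0 0 -0.12 0 0 0" --pt "-0.06 0 -0.12 0 0 0" --pt "-0.06 0 -0.12 0 0 0" --pt "-0.06 0 -0.12 0 0 0"

```text
t: 20.62
tool_pos: [0.4325, -0.1998, 0.2325]
orientation: [3.112, 0.429, 0.001]
force: [-0.7, -0.5, -0.2]
opening: 0.049
gripper_force: 0.0
```

```bash
python3 - <<'E'
from h import *
st=robot.read_state();im=robot.read_camera("wrist");c=cam("wrist",st)
print(st["t"],st["tool_pos"],st["force"])
cv2.imwrite("pics/w8.png",im[:,:,::-1])
E
```

```text
20.625 [ 0.43245785 -0.19981071  0.23252406] [-0.65655645 -0.49809681 -0.2397542 ]
```

View pics/w8.png

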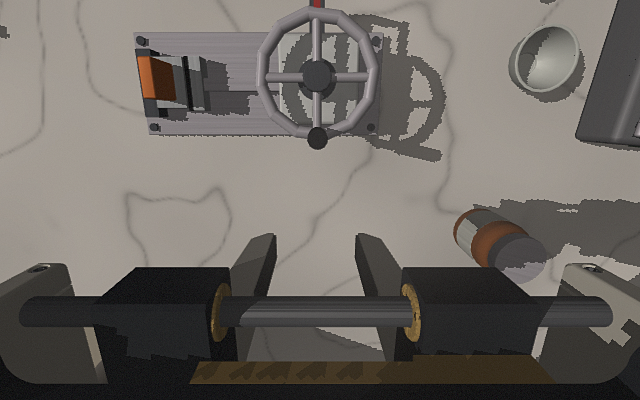

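The gauge sits square against the fence with the jaw on it. The wheel spokes are square to the bed and the pointer runs straight to the far side, at (317,3). One numeric check of pointer against mark from the fixed cameras:

```bash
python3 - <<'E'
from h import *
M=np.array([[.629,-.147,.089]])
for n in("scene","top"):
    im=robot.read_camera(n).astype(int);c=cam(n);p=proj(c,M)[0];x,y=p.round().astype(int);w=im[y-14:y+15,x-14:x+15]
    r=np.argwhere((w[...,0]>2.2*w[...,1])&(w[...,0]>70));g=np.argwhere((w[...,0]>1.5*w[...,2])&(w[...,1]>.6*w[...,0])&(w[...,0]>70))
    for k,q in(("red",r),("brass",g)):
        if len(q): m=q.mean(0)[::-1]+[x-14,y-14];print(n,k,len(q),m.round(1),q.min(0)[::-1]+[x-14,y-14],q.max(0)[::-1]+[x-14,y-14],atz(c,m,.096).round(4))
E
```

```text
scene red 34 [296.5 224.7] [291 222] [302 228] [ 0.6176 -0.1514  0.096 ]
scene brass 64 [300.6 234.3] [297 226] [304 242] [ 0.6548 -0.1661  0.096 ]
top red 18 [356.6 177.8] [355 174] [358 182] [ 0.6149 -0.1497  0.096 ]
top brass 13 [355.6 176.2] [352 173] [359 183] [ 0.6204 -0.1468  0.096 ]
```

```bash
python3 -c "
from plant import robot
print(robot.close_job())"
```

```text
the job is handed in; nothing more can be done
None
```

The orange gauge stands nipped against the fence at about 10 N (felt through the knob), the wheel is at about 1.435 rad with the red pointer over the brass mark, everything is let go, and the job is handed in; the hand-in returned no verdict.

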